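# Index the soap dispenser to the yellow cup

### The arm

A 7-joint arm with a two-finger parallel gripper is mounted at the origin on the work surface. World frame = base frame: x ahead of the robot, y to its left, z up, the work surface at z = 0. Lengths are in m, angles in rad, forces in N, time in s.
With the tool pointing down it reaches from about 0.425 to 1.025 m from the base axis. Payload 9.4 kg.
Tool frame: the origin (TCP) lies midway between the tips of the shut fingers; the grasp point (between the pads) lies 19 mm behind it; z points along the fingers, y is the line along which they close (so a half turn about z gives the same grasp; the last joint's range is limited). The gripper opens to 85 mm and grips with 20 to 120 N. Pads are 22 mm wide; open, the fingers measure 114 mm over their backs; the gripper's body (76 mm by 85 mm) begins 54 mm behind the grasp point. The pads swing forward as they close: fully open they stand 13 mm farther back than shut.
Start: joints at [1.025, 0.599, -0.003, 1.599, 0.002, 0.943, -0.08], TCP at [0.328, -0.647, 0.231] pointing down, gripper open.
Joint ranges: [-2.57, 2.57], [-0.35, 1.97], [-1.29, 1.29], [0.11, 2.56], [-1.05, 4.19], [0.11, 1.86], [-2.63, 2.63]. Speed limits (rad/s): [2.22, 2.22, 3.01, 3.01, 3.14, 3.14, 3.14].

### API

Orientations are given as a 3x3 rotation matrix whose columns are the frame's x, y, z axes.
In Python, from cell import get_state, read_camera, get_calibration, bot, nets gives the robot as it stands.
- The arm moves only by the tool play_rows, never from a script. Its argument "deltas" is a list of rows, each a list of 3 entries, a list of its own where there are three numbers: the opening, from 0 (shut) to 1 (fully open), then the shift along the tool's x, y, z in m, then the turn, a rotation vector about the tool's x, y, z in degrees. A call has 1 to 8 rows; each row is the pose to reach, as a shift and turn from the pose commanded when the call began, along the tool's axes at that moment; what a row does not reach only later rows make up. A row lasts 1/12 s, in which the tool goes at most 41.7 mm and 7.16 degrees, less where a joint would pass 70% of its speed; a pose out of reach is approached as far as the arm can. A call with a gripper value outside its range is refused whole. The fingers move at their own pace and stop on an object; "squeeze" is the grip in N (left out, the last holds). Time passes only in rows, so rows that repeat a pose let the fingers close. It gives the time, the measured TCP pose, the force, the opening and the grip force at its end, in the units of the state.
- get_state(): the state, without advancing time (a new reading comes with each control period).
- read_camera(name): name is "scene" or "top" or "wrist"; returns the picture (420x560x3 uint8, red, green, blue); there is no depth.
- get_calibration(name): a dict with "intrinsics" (3x3 intrinsics, pixels), "k1" (the pictures are not rectified: a ray, as slopes to the right and down, at radius r is drawn at 1 + k1 r^2 times it, then the intrinsics apply), "pose" (4x4, takes a point from camera to world coordinates); the wrist camera has in their place "T_tool_cam" (4x4, takes a point from camera to tool coordinates, whose origin is the TCP and whose axes are the flange's). Camera axes: x right, y up, looking along -z (the intrinsics and any distortion apply to the point x, -y, -z); pixel columns grow to the right and rows downward; lengths in m; the calibration is good to about 2 mm. A picture is of the moment at which its call begins: read the wrist's pose just before it. get_calibration takes no time and is no camera call.
- bot.job_done(): hands the job in; it is judged then, once.
Trained networks look in the newest picture that a camera, given by its name, has taken for a name from the list of things; names that differ only in an ending like _2 or _b are one class to them, and where a whole thing is asked for, a point or a joint stands for the part that bears it (a point fixed in the world has none). Each returns a list of dicts, best first, with "score" (0 to 1); they miss things now and then, are a little off and sometimes report something else, mostly with a low value. They report only what shows in the picture. A call takes as long as a camera call. They do not tell look-alikes from the thing itself.
- nets.boxes_of(camera, label): "bbox" ([left, top, right, bottom] in pixels, round what is visible of it).
The state is a dict: "time_s": time; "joints": joint angles; "dq": joint speeds; "joint_torque": joint torques, N m; "tcp_pos": TCP position; "ee_rot": TCP orientation; "contact_force": force on the tool from outside, world axes, zero at the start; "moment": the same for the moment, N m; "width": finger opening in m; "grip_force": force on a finger pad.
Only numpy, scipy, OpenCV 4.12 (cv2) and the standard library are available. Lean on these libraries where they do the work, as an engineer would, in place of code of your own. Each camera call takes 0.05 s, during which the arm holds its last target. There are 200 camera calls.

### The job

On the laundry table, pull up the spring plunger of the soap dispenser, turn the dispenser until its chute is over the yellow cup, and let the plunger's pin drop fully home in the hole there so that the dispenser is locked; then let go. That hole is only roughly where the cup suggests: feel for it with the pin, gently, and never force the pin against the plate or the side of a hole. Do not disturb the cups, the bottle or the jar.

Things in the scene. Friction and masses are not known exactly. Their poses are not given: they have to be found in the camera images.
- base: fixed round aluminium index plate, 290 mm diameter, 30 mm thick; origin at the centre of its underside on the table, z up = the axis on which the dispenser turns. The starting hole lies on its -x side
- start_hole (a point): mouth of the starting hole, in the plate's top, 115 mm from the axis. Two more holes at this radius, each in a blue 60 x 36 mm patch, lie one to each side, 45 degrees away give or take 10 (differs each time, not measured). Holes are 12 mm wide, the pin 10 mm and 11 mm deep when home; sharp edges. The plate between is smooth, level within 1 mm: a lowered pin slides on it and drops in at a hole
- carousel (a joint): angle of the dispenser on the plate, rad: 0 at the start (pin in the starting hole), positive anticlockwise from above, stops at -1.05 and +1.05. Turning it takes about 2 N at the knob with the pin up, 4 to 8 N with it sliding on the plate. Knob and chute lie on opposite sides and turn together; between them a white 170 mm disc carries a 78 x 88 mm hopper on the chute's side, up to 124 mm above the table
- chute_end (a point): middle of the lip of the dispenser's steel chute, 195 mm from the axis, 95 mm above the table; opposite the knob
- plunger (a joint): lift of the spring plunger, m: 0 = pin fully home in a hole, about 0.011 = pin tip resting on top of the plate, 0.022 = upper stop. The spring pulls it down with about 6.5 N at 0, 9 N at 0.011 and 12 N at 0.022, with some damping; it moves straight up and down
- knob (a point): centre of the plunger's black round knob (red dot on top), 26 mm diameter, 34 mm high, upright, 115 mm from the axis; 93 mm above the table when the pin is home; it rises with the plunger. Below it is an 8 mm gap with a 12 mm shaft, then a 22 mm diameter steel sleeve, then a white arm 36 mm wide whose top is 46 mm above the table
- pin: the plunger's 10 mm steel pin; origin at the centre of its flat tip. More than 30 N on it from the plate or a hole counts as forcing it; when it drops into a hole under a moving hand the push rises steeply, so stop at about 13 N
- yellow_cup_rim (a point): centre of the mouth of the loose yellow cup, 90 mm diameter, 75 mm high, on the table beside the plate on its far side, within about 35 mm of the place where the chute comes to at one of the two blue holes
- white_cup_rim (a point): the same for the white cup of equal size, at the other blue hole's place
- softener: loose red bottle, 68 mm diameter, 190 mm high, near the plate's side; origin at the centre of its underside
- tablet_jar: loose white jar with blue lid, 72 mm diameter, 100 mm high, near the plate's other side; origin at the centre of its underside
Mind the look-alikes: they are no part of the job. Of the things shaped like the part that bears yellow_cup_rim, the yellow one is meant.

How it is judged:
By the outcome, as a careful person would: the job done as asked, in the order asked, and still so for the second after the job is handed in, with the robot touching nothing.
It also fails if it takes over 53 s, if anything falls off the work surface, if the arm or the gripper's body presses on something with over 40 N, if the wrist force passes 120 N, or if a joint passes its speed limit or range.

## Working session

There is one attempt and no reset: what is moved stays moved. The work goes in short steps, Python scripts to look and compute and a tool call to move; the robot and the scene stay as the last step left them, time stands still between calls to the robot, and variables do not carry over. Pictures are saved under pics/ and viewed, at most 10 in all, crops included, and the job is handed in when it is done.

Besides the shell and the picture viewer there is one more tool, called after "Request:" as name(argument=value, ...) on one line, values as JSON. play_rows: Moves the arm, as the interface text tells. Its arguments: {"type":"object","properties":{"deltas":{"type":"array"},"squeeze":{"type":"number"}},"required":["deltas"]}

```bash
mkdir -p pics; ls
cat > h.py <<'E'
import numpy as np, cv2
from cell import get_state, read_camera, get_calibration, bot, nets
def ray(name,u,v,st=None):
    c=get_calibration(name);K=np.array(c["intrinsics"])
    if name=="wrist":
        T=np.eye(4);T[:3,:3]=st["ee_rot"];T[:3,3]=st["tcp_pos"];P=T@np.array(c["T_tool_cam"])
    else:P=np.array(c["pose"])
    p=cv2.undistortPoints(np.array([[[u,v]]],float),K,np.array([c["k1"],0,0,0,0.]))[0,0]
    return P[:3,3],P[:3,:3]@np.array([p[0],-p[1],-1])
def atz(name,u,v,z,st=None):
    o,d=ray(name,u,v,st);return o+d*(z-o[2])/d[2]
def tri(obs):
    A=0;b=0
    for o,d in obs:
        d=d/np.linalg.norm(d);M=np.eye(3)-np.outer(d,d);A=A+M;b=b+M@o
    return np.linalg.solve(A,b)
def proj(name,p,st=None):
    c=get_calibration(name);K=np.array(c["intrinsics"])
    if name=="wrist":
        T=np.eye(4);T[:3,:3]=st["ee_rot"];T[:3,3]=st["tcp_pos"];P=T@np.array(c["T_tool_cam"])
    else:P=np.array(c["pose"])
    q=np.linalg.inv(P)@np.append(p,1);x,y=q[0]/-q[2],-q[1]/-q[2];f=1+c["k1"]*(x*x+y*y)
    return (K@[x*f,y*f,1])[:2]
E
python3 - <<'E'
from h import *
for n in ("scene","top"):
    im=read_camera(n);cv2.imwrite(f"pics/{n}0.png",im[:,:,::-1])
    print(n,np.array(get_calibration(n)["pose"])[:3,3])
    for l in ("base","carousel","knob","plunger","chute_end","yellow_cup_rim","softener","tablet_jar"):
        print(l,[(np.round(b["bbox"]).tolist(),round(b["score"],2)) for b in nets.boxes_of(n,l)[:3]])
s=get_state();print(s["time_s"],s["ee_rot"],s["contact_force"])
E
```

```text
pics
scene [ 1.08944009 -0.26193802  1.02294004]
base [([232.0, 155.0, 348.0, 258.0], 0.87)]
carousel [([245.0, 158.0, 345.0, 251.0], 0.97)]
knob [([250.0, 159.0, 258.0, 175.0], 0.57), ([230.0, 157.0, 350.0, 256.0], 0.22)]
plunger []
chute_end []
yellow_cup_rim [([384.0, 164.0, 420.0, 203.0], 0.9), ([340.0, 205.0, 379.0, 246.0], 0.86), ([212.0, 278.0, 255.0, 324.0], 0.7)]
softener [([178.0, 220.0, 210.0, 272.0], 0.97)]
tablet_jar [([325.0, 125.0, 352.0, 164.0], 0.66)]
top [0.46968604 0.03672889 1.12451459]
base [([209.0, 146.0, 321.0, 292.0], 0.73)]
carousel [([229.0, 148.0, 299.0, 286.0], 0.74)]
knob [([268.0, 272.0, 277.0, 282.0], 0.43)]
plunger [([267.0, 275.0, 274.0, 282.0], 0.51)]
chute_end [([228.0, 143.0, 299.0, 286.0], 0.78)]
yellow_cup_rim [([340.0, 142.0, 377.0, 180.0], 0.62), ([196.0, 146.0, 233.0, 186.0], 0.59), ([123.0, 164.0, 160.0, 201.0], 0.55)]
softener [([354.0, 208.0, 389.0, 240.0], 0.87)]
tablet_jar [([145.0, 248.0, 178.0, 276.0], 0.92)]
0.9 [[ 8.92103284e-01  4.51831528e-01 -3.37127840e-05]
 [ 4.51831529e-01 -8.92103284e-01  2.35215648e-05]
 [-1.94475008e-05 -3.62161639e-05 -9.99999999e-01]] [-0.17209492  0.52943259  0.1709213 ]
```

Run:
```python
import cv2
t=cv2.imread("pics/top0.png")[110:320,100:410];cv2.imwrite("pics/top0c.png",cv2.resize(t,None,fx=2.5,fy=2.5,interpolation=2))
t=cv2.imread("pics/scene0.png")[110:340,160:440];cv2.imwrite("pics/scene0c.png",cv2.resize(t,None,fx=2.5,fy=2.5,interpolation=2))
```

```text
(no output)
```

View pics/top0c.png

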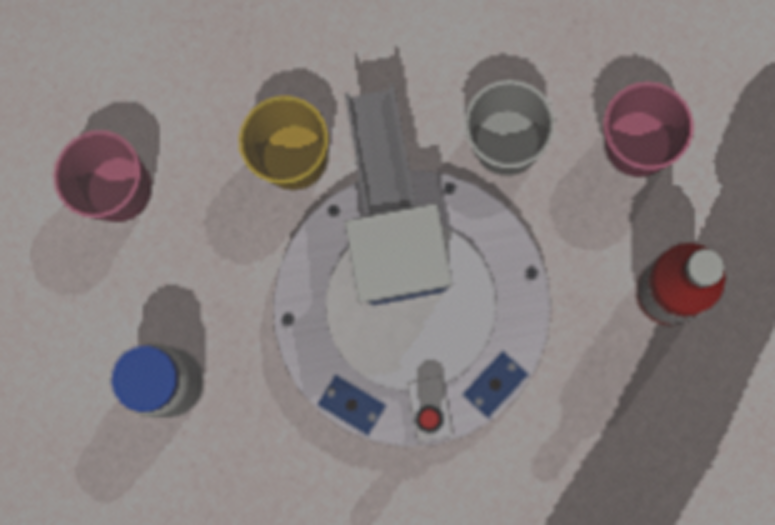

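View pics/scene0c.png

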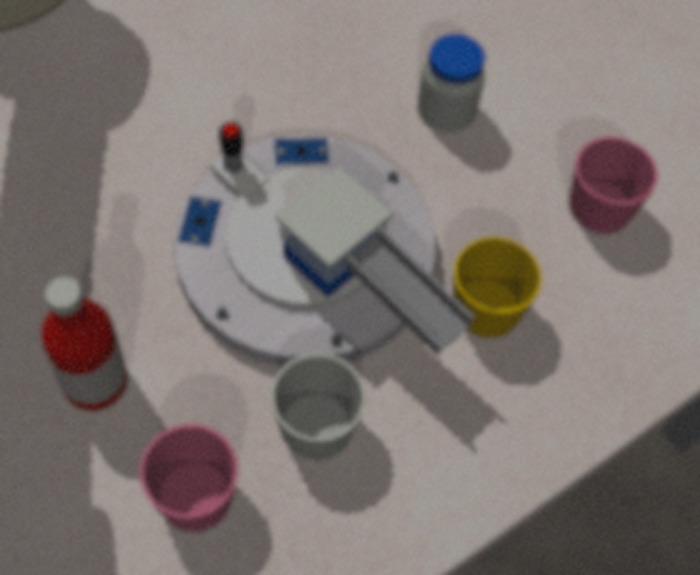

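The top crop shows the knob's red dot at (429,419) and blue holes at (351,404) and (495,384). The yellow cup is at (285,140), the white cup at (508,125), and the pink look-alikes at (98,175) and (648,128). To bring the chute left to yellow, the knob goes right, anticlockwise, to the right-hand blue hole.

Run:
```python
from h import *
f=lambda x,y:(x/2.5+100,y/2.5+110)
g=lambda x,y:(x/2.5+160,y/2.5+110)
H=[atz("top",*f(351,404),.03),atz("top",*f(495,384),.03)]
Hs=[atz("scene",*g(303,151),.03),atz("scene",*g(201,221),.03)]
print("holes L,R top",H,"scene",Hs)
K=tri([ray("top",*f(429,417)),ray("scene",*g(231,130))]);print("knobtop",K, atz("top",*f(429,418),.11),atz("scene",*g(231,130),.11))
for n,a in (("Y",(285,140)),("W",(508,125)),("P",(98,175)),("P",(648,128))):print(n,atz("top",*f(*a),.075))
# plate bolts 4: 
B=[atz("top",*f(*a),.03) for a in ((334,210),(449,188),(532,272),(288,319))];print(B)
# plate centre from circle edges in top
E=[atz("top",*f(*a),.03)[:2] for a in ((275,300),(551,310),(414,447),(300,225),(530,235),(305,395),(525,390))]
E=np.array(E);A=np.c_[2*E,np.ones(len(E))];x=np.linalg.lstsq(A,(E**2).sum(1),rcond=None)[0];print("centre",x[:2],np.sqrt(x[2]+x[0]**2+x[1]**2))
for c in (x[:2],):
  for p in [K]+H+Hs: d=p[:2]-c;print(np.hypot(*d),np.degrees(np.arctan2(d[1],d[0])))
print(atz("top",*f(683,268),.19),atz("top",*f(145,378),.1))
```

```text
holes L,R top [array([0.49057331, 0.15350336, 0.03      ]), array([0.50675599, 0.01035646, 0.03      ])] scene [array([0.49469964, 0.15747028, 0.03      ]), array([0.51121216, 0.01401174, 0.03      ])]
knobtop [0.47638163 0.07536432 0.10770152] [0.47460548 0.07357724 0.11      ] [0.47872696 0.07625987 0.11      ]
Y [0.74981108 0.21127408 0.075     ]
W [ 0.75823569 -0.00935369  0.075     ]
P [0.72058359 0.399695   0.075     ]
P [ 0.75150735 -0.14739734  0.075     ]
[array([0.68675628, 0.16847591, 0.03      ]), array([0.70615602, 0.05093874, 0.03      ]), array([ 0.61762652, -0.03024291,  0.03      ]), array([0.57672439, 0.21587531, 0.03      ])]
centre [0.58693783 0.09097018] 0.13942589416438783
0.1116522138009163 -171.96534341131104
0.11487610125594978 147.0195231866199
0.1137000442331144 -134.84611108585358
0.11371080007208324 144.20988204048032
0.10796749094516395 -134.53740322238744
[ 0.59578519 -0.15060621  0.19      ] [0.51728568 0.34075048 0.1       ]
```

Request:
play_rows(deltas=[[1, [0.025, -0.031, 0], [0, 0, 0]], [1, [0.05, -0.063, 0], [0, 0, 0]], [1, [0.075, -0.094, 0], [0, 0, 0]], [1, [0.1, -0.126, 0], [0, 0, 0]], [1, [0.125, -0.158, 0], [0, 0, 0]], [1, [0.15, -0.19, 0], [0, 0, 0]], [1, [0.175, -0.221, 0], [0, 0, 0]], [1, [0.2, -0.253, 0], [0, 0, 0]]])

```text
time_s: 1.57
tcp_pos: [0.3919, -0.3291, 0.2316]
ee_rot: [[0.892, 0.452, 0.001], [0.452, -0.892, -0.001], [0.0, 0.001, -1.0]]
contact_force: [0.5, 0.2, -0.2]
width: 0.085
grip_force: 0.0
```

Run:
```python
from h import *
s=get_state();print(s["time_s"],s["tcp_pos"],s["ee_rot"],s["joints"],s["contact_force"]);print(get_calibration("wrist"))
```

```text
1.5667 [ 0.39185384 -0.32905521  0.23156724] [[ 8.92198652e-01  4.51642602e-01  7.24940427e-04]
 [ 4.51642992e-01 -8.92198604e-01 -5.09342251e-04]
 [ 4.16750177e-04  7.81848733e-04 -9.99999608e-01]] [ 0.61320737  0.34517209 -0.03380126  2.08128325  0.01749398  0.71450932
 -0.53399769] [ 0.45810539  0.23034377 -0.22363824]
{'intrinsics': array([[341.86296196,   0.        , 280.84178984],
       [  0.        , 341.86296196, 205.45137175],
       [  0.        ,   0.        ,   1.        ]]), 'k1': -0.08651074199372388, 'T_tool_cam': array([[ 6.34689141e-04,  9.54057800e-01,  2.99621947e-01,
         7.70105090e-02],
       [ 9.99999515e-01, -3.79695507e-04, -9.09270417e-04,
         7.76138978e-04],
       [-7.53731427e-04,  2.99622379e-01, -9.54057578e-01,
        -1.41694737e-01],
       [ 0.00000000e+00,  0.00000000e+00,  0.00000000e+00,
         1.00000000e+00]])}
```

Request:
play_rows(deltas=[[1, [0.024, -0.033, 0], [0, 0, 2]], [1, [0.048, -0.065, 0], [0, 0, 4]], [1, [0.072, -0.098, 0], [0, 0, 7]], [1, [0.096, -0.13, 0], [0, 0, 10]], [1, [0.12, -0.163, 0], [0, 0, 12]], [1, [0.144, -0.195, 0], [0, 0, 14]], [1, [0.168, -0.228, 0], [0, 0, 17]], [1, [0.192, -0.26, 0], [0, 0, 19]]])

```text
time_s: 2.23
tcp_pos: [0.4455, -0.01, 0.2317]
ee_rot: [[0.991, 0.134, 0.001], [0.134, -0.991, 0.0], [0.001, 0.0, -1.0]]
contact_force: [1.8, -0.1, 0.5]
width: 0.0855
grip_force: 0.0
```

Run:
```python
from h import *
s=get_state();print(s["time_s"],s["tcp_pos"],s["ee_rot"],s["joints"])
R=np.array(s["ee_rot"]);print(R.T@(np.array([.465,.073,.23])-s["tcp_pos"]))
```

```text
2.2333 [ 0.44552043 -0.01000207  0.23165311] [[ 9.90977893e-01  1.34022487e-01  8.87886994e-04]
 [ 1.34022502e-01 -9.90978288e-01  4.31495541e-05]
 [ 8.85659744e-04  7.62365820e-05 -9.99999605e-01]] [-0.07003144  0.26746113 -0.04370922  2.21268904  0.01890658  0.66088535
 -1.56347395]
[ 0.03042651 -0.07964267  0.00167399]
```

Request:
play_rows(deltas=[[1, [0.012, -0.033, 0], [0, 0, 0]], [1, [0.024, -0.064, 0], [0, 0, 0]], [1, [0.03, -0.08, 0], [0, 0, 0]], [1, [0.03, -0.08, 0], [0, 0, 0]], [1, [0.03, -0.08, 0], [0, 0, 0]]])

```text
time_s: 2.65
tcp_pos: [0.4643, 0.0722, 0.2313]
ee_rot: [[0.99, 0.139, 0.0], [0.139, -0.99, 0.0], [0.0, -0.0, -1.0]]
contact_force: [-0.2, -0.4, -0.1]
width: 0.0856
grip_force: 0.0
```

Run:
```python
from h import *
s=get_state();im=read_camera("wrist");cv2.imwrite("pics/w1.png",im[:,:,::-1])
import pickle;pickle.dump({k:s[k] for k in("tcp_pos","ee_rot")},open("s1.pkl","wb"))
print(s["time_s"],s["tcp_pos"])
print(proj("wrist",[.4764,.0754,.11],s),proj("wrist",[.509,.012,.03],s))
print(nets.boxes_of("wrist","knob")[:2])
```

```text
2.65 [0.46430757 0.07221353 0.23127345]
[277.93404889 184.11923198] [345.8288839  142.25762241]
[{'bbox': [265.7, 161.4, 296.7, 198.9], 'score': 0.61}]
```

View pics/w1.png

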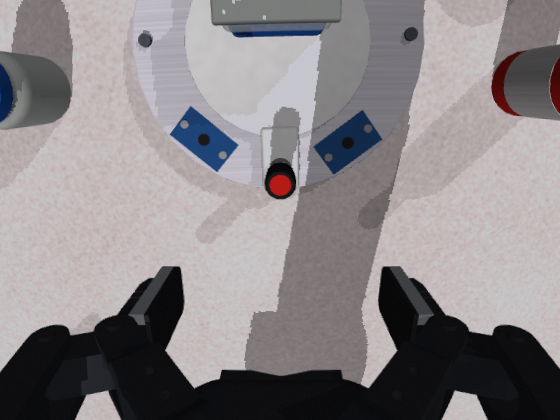

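The wrist picture shows the red dot at (280,185), the left hole at (204,140) and the right hole, which is the target, at (348,144). The bottle and jar are well to the sides.

Run:
```python
from h import *
import pickle;from scipy.optimize import least_squares
s=pickle.load(open("s1.pkl","rb"))
K=atz("wrist",280,184.5,.11,s);L=atz("wrist",204,140,.03,s);R=atz("wrist",347.5,143.5,.03,s)
print(K,L,R)
E=np.array([atz("wrist",*p,.03,s)[:2] for p in ((145,40),(411,34))]);print(E)
P=np.array([K,L,R])[:,:2]
# include plate rim guess from top as weak prior
r=least_squares(lambda c:np.r_[np.hypot(*(P-c).T)-.115,(c-[.588,.092])*.3],[.588,.092]);c=r.x;print(c,r.fun)
for p in P:d=p-c;print(np.hypot(*d),np.degrees(np.arctan2(d[1],d[0]))%360)
Rm=np.array(s["ee_rot"]);print(Rm.T@(np.array([K[0],K[1],.078])-s["tcp_pos"]))
```

```text
[0.47632208 0.07373997 0.11      ] [0.49151248 0.15267078 0.03      ] [0.50802869 0.01010026 0.03      ]
[[ 0.57833772  0.21670502]
 [ 0.61844789 -0.03033473]]
[0.58935754 0.09183105] [-5.25971674e-04  2.17745554e-04  3.00928408e-04  4.07262696e-04
 -5.06858106e-05]
0.11447402832563733 189.092949567695
0.11521774555354442 148.12678621299003
0.11530092840751406 225.14122921789564
[0.01209934 0.00016241 0.15327429]
```

Request:
play_rows(deltas=[[1, [0.004, 0, 0.035], [0, 0, 0]], [1, [0.009, 0, 0.07], [0, 0, 0]], [1, [0.012, 0, 0.1], [0, 0, 0]], [1, [0.012, 0, 0.125], [0, 0, 0]], [1, [0.012, 0, 0.142], [0, 0, 0]], [1, [0.012, 0, 0.153], [0, 0, 0]], [1, [0.012, 0, 0.153], [0, 0, 0]], [0.6, [0.012, 0, 0.153], [0, 0, 0]]], squeeze=25)

```text
time_s: 3.42
tcp_pos: [0.4758, 0.0717, 0.0781]
ee_rot: [[0.991, 0.135, -0.001], [0.135, -0.991, -0.001], [-0.001, 0.001, -1.0]]
contact_force: [-0.1, 0.3, -0.3]
width: 0.0757
grip_force: 0.0
```

Run:
```python
from h import *
s=get_state();im=read_camera("wrist");cv2.imwrite("pics/w2.png",im[:,:,::-1])
print(s["time_s"],s["tcp_pos"],s["contact_force"],s["width"])
```

```text
3.4167 [0.47582841 0.07171056 0.07810153] [-0.12887556  0.32160417 -0.31123298] 0.07572845069930063
```

View pics/w2.png

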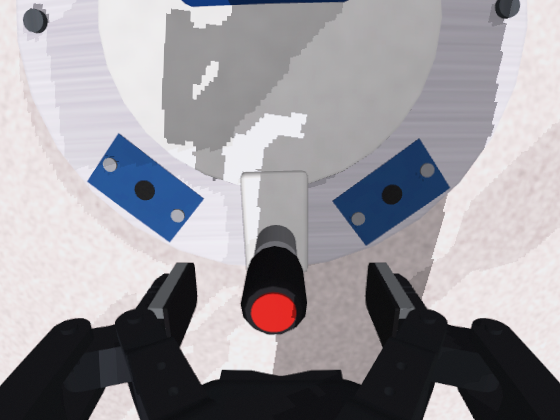

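The picture shows the knob between the fingers, with the red dot at (272,313), slightly left of centre. The holes are at (145,190) and (391,194).

Run:
```python
from h import *
from scipy.optimize import least_squares
s=get_state()
K=atz("wrist",272.5,313,.11,s);L=atz("wrist",144.5,190,.03,s);R=atz("wrist",391.5,194.5,.03,s)
Rm=np.array(s["ee_rot"]);print(K,L,R,Rm.T@(K-s["tcp_pos"]))
P=np.array([K,L,R])[:,:2]
c=least_squares(lambda c:np.r_[np.hypot(*(P-c).T)-.115,(c-[.589,.092])*.3],[.588,.092]).x;print(c)
for p in P:d=p-c;print(np.hypot(*d),np.degrees(np.arctan2(d[1],d[0]))%360)
```

```text
[0.47577334 0.07441413 0.11      ] [0.49227126 0.15369456 0.03      ] [0.5090701  0.01052271 0.03      ] [-0.00013995 -0.00244529 -0.03130359]
[0.58950601 0.09247604]
0.1151579551995644 189.0237961602288
0.114901274983565 147.8056872873523
0.11483155178697536 225.53537555335734
```

Request:
play_rows(deltas=[[0.4, [0, -0.0024, 0], [0, 0, 0]], [0.3, [0, -0.0024, 0], [0, 0, 0]], [0.2, [0, -0.0024, 0], [0, 0, 0]], [0.1, [0, -0.0024, 0], [0, 0, 0]], [0.1, [0, -0.0024, 0], [0, 0, 0]], [0.1, [0, -0.0024, 0], [0, 0, 0]], [0.1, [0, -0.0024, 0], [0, 0, 0]], [0.1, [0, -0.0024, 0], [0, 0, 0]]], squeeze=50)

```text
time_s: 4.13
tcp_pos: [0.4762, 0.0754, 0.0792]
ee_rot: [[0.991, 0.137, 0.001], [0.137, -0.991, 0.0], [0.001, -0.0, -1.0]]
contact_force: [-0.8, -0.1, 8.1]
width: 0.0244
grip_force: 48.5
```

Request:
play_rows(deltas=[[0.1, [0, 0, -0.002], [0, 0, 0]], [0.1, [0, 0, -0.004], [0, 0, 0]], [0.1, [0, 0, -0.007], [0, 0, 0]], [0.1, [0, 0, -0.01], [0, 0, 0]], [0.1, [0, 0, -0.013], [0, 0, 0]], [0.1, [0, 0, -0.016], [0, 0, 0]], [0.1, [0, 0, -0.018], [0, 0, 0]], [0.1, [0, 0, -0.018], [0, 0, 0]]])

```text
time_s: 4.8
tcp_pos: [0.4761, 0.0754, 0.0966]
ee_rot: [[0.991, 0.137, 0.001], [0.137, -0.991, 0.0], [0.001, -0.0, -1.0]]
contact_force: [2.9, -0.2, -11.0]
width: 0.0248
grip_force: 49.6
```

Request:
play_rows(deltas=[[0.1, [0.0001, 0.004, 0], [0, 0, -2]], [0.1, [0.0004, 0.008, 0], [0, 0, -4]], [0.1, [0.0009, 0.012, 0], [0, 0, -6]], [0.1, [0.0014, 0.016, 0], [0, 0, -8]], [0.1, [0.0021, 0.0199, 0], [0, 0, -10]], [0.1, [0.003, 0.0239, 0], [0, 0, -12]], [0.1, [0.004, 0.0278, 0], [0, 0, -14]], [0.1, [0.0045, 0.0297, 0], [0, 0, -15]]])

```text
time_s: 5.47
tcp_pos: [0.4845, 0.0466, 0.0962]
ee_rot: [[0.921, 0.39, 0.0], [0.39, -0.921, 0.0], [0.0, -0.0, -1.0]]
contact_force: [2.1, 3.3, -12.0]
width: 0.0245
grip_force: 49.7
```

```bash
cat > q.py <<'E'
from h import *
s=get_state();c=np.array([.5895,.0925]);d=s["tcp_pos"][:2]-c;R=np.array(s["ee_rot"])
print(s["time_s"],np.round(s["tcp_pos"],4),"r",np.hypot(*d),"ang",np.degrees(np.arctan2(d[1],d[0]))%360,"F tool",np.round(R.T@s["contact_force"],1),"yaw y",np.degrees(np.arctan2(R[1,1],R[0,1])),"w",s["width"],s["grip_force"])
E
python3 q.py
```

```text
5.4667 [0.4845 0.0466 0.0962] r 0.11459212792125319 ang 203.61534813566195 F tool [ 3.3 -2.2 12. ] yaw y -67.03140286489014 w 0.02447179890424042 49.703965187072754
```

Request:
play_rows(deltas=[[0.1, [0.0001, 0.004, 0], [0, 0, -2]], [0.1, [0.0004, 0.008, 0], [0, 0, -4]], [0.1, [0.0009, 0.012, 0], [0, 0, -6]], [0.1, [0.0014, 0.016, 0], [0, 0, -8]], [0.1, [0.0021, 0.0199, 0], [0, 0, -10]], [0.1, [0.003, 0.0239, 0], [0, 0, -12]], [0.1, [0.004, 0.0278, 0], [0, 0, -14]], [0.1, [0.0045, 0.0297, 0], [0, 0, -15]]])

```text
time_s: 6.13
tcp_pos: [0.5001, 0.0212, 0.0961]
ee_rot: [[0.788, 0.615, -0.0], [0.615, -0.788, 0.001], [0.0, -0.0, -1.0]]
contact_force: [3.1, 4.2, -11.3]
width: 0.0249
grip_force: 49.7
```

```bash
python3 q.py
python3 - <<'E'
from h import *
s=get_state();im=read_camera("wrist");cv2.imwrite("pics/w3.png",im[:,:,::-1])
E
```

```text
6.1333 [0.5001 0.0212 0.0961] r 0.11435581343895274 ang 218.57570640410472 F tool [ 5.  -1.4 11.3] yaw y -52.0398261678024 w 0.024942998151641547 49.714733362197876
```

View pics/w3.png

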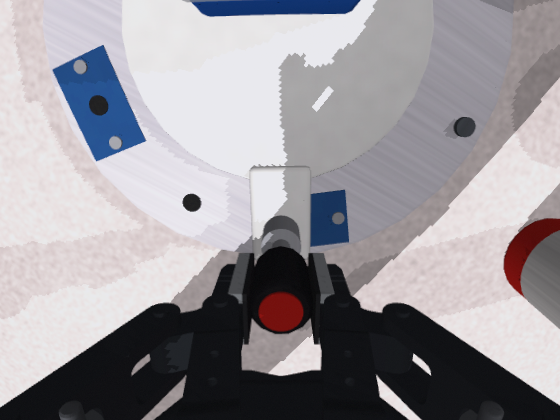

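The picture shows the freed starting hole at (191,202), and the target patch ahead with its far mark at (338,218). The white arm covers the target hole.

Run:
```python
from h import *
s=get_state();c=np.array([.5895,.0925])
for n,p,z in (("start",(191.5,202.5),.03),("mark",(338,218),.03),("L",(98.5,105.5),.03),("Lm1",(80,67),.03),("Lm2",(115,143),.03),("knob",(281,312),.127)):
    q=atz("wrist",*p,z,s)[:2]-c;print(n,np.hypot(*q),np.degrees(np.arctan2(q[1],q[0]))%360)
```

```text
start 0.11464827740389837 189.54691085964373
mark 0.11807069413961434 237.51034058999488
L 0.11445613693013494 148.27194898143475
Lm1 0.11739837835716622 136.35001947083725
Lm2 0.11770211820712172 160.0152639958728
knob 0.11483540268173649 219.24949783657166
```

Request:
play_rows(deltas=[[0.1, [0, 0, 0.001], [0, 0, 0]], [0.1, [0, 0, 0.002], [0, 0, 0]], [0.1, [0, 0, 0.003], [0, 0, 0]], [0.1, [0, 0, 0.004], [0, 0, 0]], [0.1, [0, 0, 0.0045], [0, 0, 0]], [0.1, [0, 0, 0.0045], [0, 0, 0]]])

```text
time_s: 6.68
tcp_pos: [0.5002, 0.0211, 0.0917]
ee_rot: [[0.79, 0.614, 0.0], [0.614, -0.79, 0.0], [0.0, 0.0, -1.0]]
contact_force: [4.3, 2.5, -10.3]
width: 0.0248
grip_force: 49.8
```

Request:
play_rows(deltas=[[0.1, [0, 0, 0.0003], [0, 0, 0]], [0.1, [0, 0, 0.0005], [0, 0, 0]], [0.1, [0, 0, 0.0005], [0, 0, 0]]])

```text
time_s: 6.93
tcp_pos: [0.5002, 0.021, 0.0913]
ee_rot: [[0.789, 0.614, 0.0], [0.614, -0.789, 0.0], [0.0, 0.0, -1.0]]
contact_force: [4.8, 2.5, -10.9]
width: 0.025
grip_force: 49.8
```

Request:
play_rows(deltas=[[0.1, [0, 0, 0.0003], [0, 0, 0]], [0.1, [0, 0, 0.0005], [0, 0, 0]], [0.1, [0, 0, 0.0005], [0, 0, 0]]])

```text
time_s: 7.18
tcp_pos: [0.5002, 0.0211, 0.0908]
ee_rot: [[0.789, 0.614, 0.0], [0.614, -0.789, 0.0], [0.0, 0.0, -1.0]]
contact_force: [5.5, 1.5, -10.7]
width: 0.0247
grip_force: 49.8
```

Request:
play_rows(deltas=[[0.1, [0, 0, 0.0003], [0, 0, 0]], [0.1, [0, 0, 0.0004], [0, 0, 0]], [0.1, [0, 0, 0.0004], [0, 0, 0]]])

```text
time_s: 7.43
tcp_pos: [0.5002, 0.021, 0.0904]
ee_rot: [[0.789, 0.614, 0.0], [0.614, -0.789, 0.0], [0.0, 0.0, -1.0]]
contact_force: [4.9, 3.1, -10.1]
width: 0.0247
grip_force: 49.8
```

Request:
play_rows(deltas=[[0.1, [0, 0, 0.0003], [0, 0, 0]], [0.1, [0, 0, 0.0004], [0, 0, 0]], [0.1, [0, 0, 0.0004], [0, 0, 0]]])

```text
time_s: 7.68
tcp_pos: [0.5002, 0.021, 0.0902]
ee_rot: [[0.789, 0.614, 0.0], [0.614, -0.789, 0.0], [0.0, 0.0, -1.0]]
contact_force: [3.5, 1.9, -5.3]
width: 0.0247
grip_force: 50.3
```

Request:
play_rows(deltas=[[0.1, [0, 0, 0.0002], [0, 0, 0]], [0.1, [0, 0, 0.0003], [0, 0, 0]], [0.1, [0, 0, 0.0003], [0, 0, 0]]])

```text
time_s: 7.93
tcp_pos: [0.5002, 0.021, 0.0901]
ee_rot: [[0.789, 0.614, 0.001], [0.614, -0.789, 0.0], [0.001, 0.0, -1.0]]
contact_force: [3.4, 2.7, 2.7]
width: 0.0245
grip_force: 51.1
```

Request:
play_rows(deltas=[[0.4, [0, 0, 0], [0, 0, 0]], [0.4, [0, 0, 0], [0, 0, 0]], [0.4, [0, 0, 0], [0, 0, 0]], [0.4, [0, 0, 0], [0, 0, 0]]], squeeze=20)

```text
time_s: 8.27
tcp_pos: [0.4993, 0.0205, 0.0895]
ee_rot: [[0.79, 0.613, -0.001], [0.613, -0.79, -0.001], [-0.001, -0.0, -1.0]]
contact_force: [0.3, -0.6, 0.2]
width: 0.0339
grip_force: 0.0
```

```bash
python3 q.py
```

```text
8.2667 [0.4993 0.0205 0.0895] r 0.11542937767327274 ang 218.61369157099088 F tool [-0.1  0.7 -0.2] yaw y -52.157866202380546 w 0.033878156993775645 0.0
```

Request:
play_rows(deltas=[[0.4, [0, 0, 0.003], [0, 0, 0]], [0.4, [0, 0, 0.007], [0, 0, 0]], [0.4, [0, 0.001, 0.007], [0, 0, -0.5]], [0.4, [0, 0.002, 0.007], [0, 0, -1]], [0.4, [0.0001, 0.003, 0.007], [0, 0, -1.5]], [0.4, [0.0001, 0.0036, 0.007], [0, 0, -1.8]], [0.4, [0.0001, 0.0042, 0.007], [0, 0, -2.1]], [0.4, [0.0001, 0.0048, 0.007], [0, 0, -2.4]]])

```text
time_s: 8.93
tcp_pos: [0.5028, 0.0177, 0.0827]
ee_rot: [[0.763, 0.647, -0.0], [0.647, -0.763, 0.001], [0.0, -0.001, -1.0]]
contact_force: [-1.4, 4.6, 0.8]
width: 0.0339
grip_force: 2.3
```

```bash
python3 q.py
```

```text
8.9333 [0.5028 0.0177 0.0827] r 0.11451025993652385 ang 220.81029511515263 F tool [ 1.9 -4.4 -0.8] yaw y -49.68782476159865 w 0.03391653981343974 2.2598277032375336
```

Request:
play_rows(deltas=[[0.4, [0, 0.001, 0], [0, 0, -0.5]], [0.4, [0, 0.002, 0], [0, 0, -1]], [0.4, [0.0001, 0.003, 0], [0, 0, -1.5]], [0.4, [0.0001, 0.0037, 0], [0, 0, -1.85]], [0.4, [0.0002, 0.0044, 0], [0, 0, -2.2]], [0.4, [0.0002, 0.005, 0], [0, 0, -2.5]]])

```text
time_s: 9.43
tcp_pos: [0.5053, 0.0152, 0.0826]
ee_rot: [[0.732, 0.681, -0.002], [0.681, -0.732, 0.001], [-0.0, -0.002, -1.0]]
contact_force: [-4.6, 7.4, 2.7]
width: 0.0343
grip_force: 4.3
```

```bash
python3 q.py
```

```text
9.4333 [0.5053 0.0152 0.0826] r 0.11428437983183347 ang 222.54534317007102 F tool [ 1.7 -8.5 -2.7] yaw y -47.08627203271272 w 0.03430243177604383 4.331892728805542
```

Request:
play_rows(deltas=[[0.4, [0, 0.0003, 0], [0, 0, -0.15]], [0.4, [0, 0.0006, 0], [0, 0, -0.3]], [0.4, [0, 0.0008, 0], [0, 0, -0.4]], [0.4, [0, 0.001, 0], [0, 0, -0.5]]])

```text
time_s: 9.77
tcp_pos: [0.506, 0.0145, 0.0826]
ee_rot: [[0.727, 0.687, -0.002], [0.687, -0.727, 0.001], [-0.0, -0.002, -1.0]]
contact_force: [-4.3, 7.1, 1.8]
width: 0.034
grip_force: 3.9
```

```bash
python3 q.py
```

```text
9.7667 [0.506  0.0145 0.0826] r 0.11428703722872867 ang 223.028732569074 F tool [ 1.7 -8.1 -1.8] yaw y -46.60118116590362 w 0.034003988247493955 3.929428607225418
```

Request:
play_rows(deltas=[[0.4, [0, 0.0005, 0], [0, 0, -0.25]], [0.4, [0, 0.001, 0], [0, 0, -0.5]], [0.4, [0, 0.0015, 0], [0, 0, -0.75]], [0.4, [0, 0.002, 0], [0, 0, -1]], [0.4, [0.0001, 0.0025, 0], [0, 0, -1.25]], [0.4, [0.0001, 0.003, 0], [0, 0, -1.5]]])

```text
time_s: 10.27
tcp_pos: [0.5081, 0.0123, 0.0826]
ee_rot: [[0.708, 0.706, -0.002], [0.706, -0.708, 0.001], [-0.0, -0.002, -1.0]]
contact_force: [-4.1, 7.6, 1.5]
width: 0.0344
grip_force: 3.9
```

```bash
python3 q.py
```

```text
10.2667 [0.5081 0.0123 0.0826] r 0.11425389774361064 ang 224.5958869836676 F tool [ 2.4 -8.2 -1.4] yaw y -45.10692304346821 w 0.03435191875024771 3.8962487876415253
```

Now 2 mm more, then fine steps.

Request:
play_rows(deltas=[[0.4, [0, 0.0005, 0], [0, 0, -0.25]], [0.4, [0, 0.001, 0], [0, 0, -0.5]], [0.4, [0, 0.0014, 0], [0, 0, -0.7]], [0.4, [0, 0.0018, 0], [0, 0, -0.9]]])

```text
time_s: 10.6
tcp_pos: [0.5096, 0.0107, 0.0825]
ee_rot: [[0.697, 0.717, -0.001], [0.717, -0.697, 0.001], [-0.0, -0.002, -1.0]]
contact_force: [-2.4, 6.7, -3.2]
width: 0.0341
grip_force: 3.1
```

Request:
play_rows(deltas=[[0.4, [0, 0.0003, 0], [0, 0, -0.15]], [0.4, [0, 0.0006, 0], [0, 0, -0.3]], [0.4, [0, 0.0009, 0], [0, 0, -0.45]]])

```text
time_s: 10.85
tcp_pos: [0.5105, 0.0092, 0.0824]
ee_rot: [[0.692, 0.722, -0.001], [0.722, -0.692, 0.0], [-0.001, -0.001, -1.0]]
contact_force: [-1.2, 1.6, -0.3]
width: 0.0343
grip_force: 1.0
```

```bash
python3 q.py
python3 - <<'E'
from h import *
s=get_state();im=read_camera("wrist");cv2.imwrite("pics/w4.png",im[:,:,::-1])
c=np.array([.5895,.0925])
for z in(.110,.121):
  for a in (224,225.5,227):
    p=c+.115*np.array([np.cos(np.radians(a)),np.sin(np.radians(a))]);print(z,a,proj("wrist",[*p,z],s))
E
```

```text
10.85 [0.5105 0.0092 0.0824] r 0.1147449061087112 ang 226.51933603997793 F tool [ 0.3 -2.   0.3] yaw y -43.814788240536956 w 0.03426233114501366 1.0162965953350067
0.11 224 [265.18182068 306.0821215 ]
0.11 225.5 [272.9187893  306.26687583]
0.11 227 [280.6574183  306.27002557]
0.121 224 [263.86904267 323.64411212]
0.121 225.5 [272.24902445 323.844194  ]
0.121 227 [280.6308713  323.84932072]
```

View pics/w4.png

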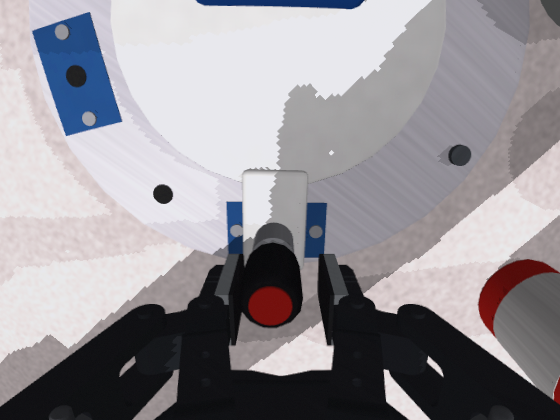

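The picture shows the knob seated, with its red dot at (271,306). That matches the home height of 110 mm and 225.2°. The blue patch is centred under the arm. I'll back off and retreat.

Request:
play_rows(deltas=[[0.4, [0, -0.002, 0], [0, 0, 0]], [0.5, [0, -0.0035, 0], [0, 0, 0]], [0.7, [0, -0.0035, 0], [0, 0, 0]], [0.9, [0, -0.0035, 0], [0, 0, 0]], [0.9, [0, -0.0035, 0], [0, 0, 0]], [0.9, [0, -0.0035, -0.01], [0, 0, 0]], [0.9, [0, -0.0035, -0.035], [0, 0, 0]], [0.9, [0, -0.0035, -0.07], [0, 0, 0]]])

```text
time_s: 11.57
tcp_pos: [0.5073, 0.0112, 0.1522]
ee_rot: [[0.693, 0.721, -0.005], [0.721, -0.693, -0.0], [-0.003, -0.003, -1.0]]
contact_force: [0.4, 1.4, 0.5]
width: 0.0765
grip_force: 0.0
```

Request:
play_rows(deltas=[[0.9, [0, 0, -0.03], [0, 0, 0]], [0.9, [-0.01, 0, -0.06], [0, 0, 0]], [0.9, [-0.02, 0, -0.08], [0, 0, 0]], [0.9, [-0.02, 0, -0.08], [0, 0, 0]], [0.9, [-0.02, 0, -0.08], [0, 0, 0]]])

```text
time_s: 11.98
tcp_pos: [0.495, -0.0037, 0.2343]
ee_rot: [[0.694, 0.72, 0.003], [0.72, -0.694, -0.0], [0.002, 0.002, -1.0]]
contact_force: [0.3, 0.1, -0.6]
width: 0.0768
grip_force: 0.0
```

```bash
python3 q.py
python3 - <<'E'
from h import *
s=get_state();w=read_camera("wrist");t=read_camera("top");sc=read_camera("scene")
a=cv2.resize(sc[110:340,160:440],(560,460),interpolation=2)
b=cv2.resize(t[110:320,100:410],(560,380),interpolation=2)
print(proj("scene",[.5085,.0105,.11]),proj("scene",[.5085,.0105,.121]))
cv2.imwrite("pics/f_s.png",a[:,:,::-1]);cv2.imwrite("pics/f_w.png",w[:,:,::-1])
c=np.array([.5895,.0925])
for z in(.110,.121):
    p=c+.115*np.array([np.cos(np.radians(225.3)),np.sin(np.radians(225.3))]);print(z,proj("wrist",[*p,z],s))
for n in("scene","top"):
  for l in("knob","yellow_cup_rim","softener","tablet_jar"):print(n,l,[np.round(x["bbox"]).tolist() for x in nets.boxes_of(n,l)[:4]])
E
```

```text
11.9833 [ 0.495  -0.0037  0.2343] r 0.13486490393293868 ang 225.51887945887182 F tool [0.3 0.2 0.6] yaw y -43.95935382341919 w 0.07676279942674548 0.0
[236.6239507  181.28194786] [236.31072278 178.7786087 ]
0.11 [278.74731157 173.52455405]
0.121 [278.70756973 176.53439621]
scene knob []
scene yellow_cup_rim [[386.0, 163.0, 422.0, 202.0], [341.0, 202.0, 377.0, 244.0], [214.0, 276.0, 254.0, 324.0]]
scene softener [[175.0, 220.0, 208.0, 276.0]]
scene tablet_jar [[326.0, 122.0, 351.0, 162.0], [340.0, 205.0, 377.0, 245.0]]
top knob []
top yellow_cup_rim [[120.0, 163.0, 160.0, 202.0], [197.0, 147.0, 232.0, 183.0], [338.0, 142.0, 379.0, 176.0], [196.0, 165.0, 322.0, 291.0]]
top softener [[355.0, 206.0, 388.0, 238.0]]
top tablet_jar [[142.0, 244.0, 182.0, 277.0]]
```

View pics/f_w.png

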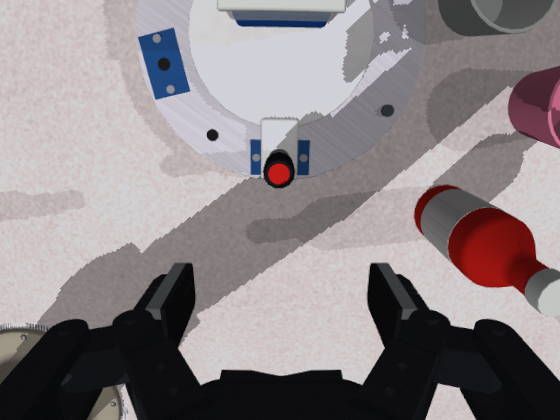

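View pics/f_s.png

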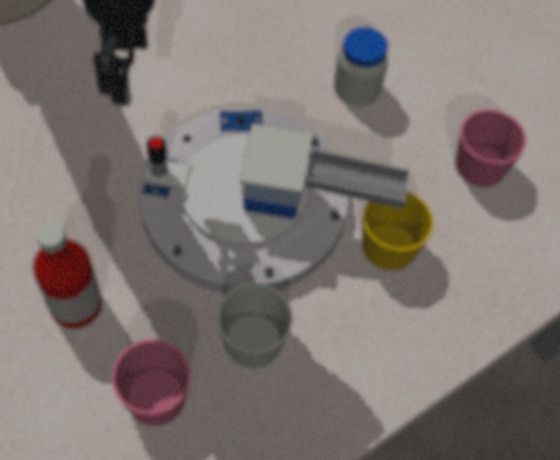

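The knob's dot is at (279,173), which again matches the home height. The chute is over the yellow cup, and the cups, bottle and jar haven't moved.

```bash
python3 -c "
from cell import bot;print(bot.job_done())"
```

```text
the job is handed in; nothing more can be done
None
```

The dispenser is locked with its pin home in the hole by the yellow cup and its chute over that cup; I let go, the cups, bottle and jar were left undisturbed, and the job was handed in at about 12 s.

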